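# Set the board holder's gap to the gauge mark

## Task

Roll the big knurled wheel of the board holder under a fingertip, with as many strokes as it takes, until the sliding jaw has closed up so that its pointer lines up with the blade of the brass gauge clip, within 2 mm; then take the hand away. Move the jaw only with the wheel: do not touch the jaw itself, do not shift the gauge clip, and leave the things lying about where they are, with nothing picked up.

Things in the scene. Friction and masses are not known exactly. Their poses are not given: they have to be found in the camera images.
- holder: Board holder, fixed. Origin on the table under the middle of the knurled wheel; z up. Its aluminium rail, 50 mm wide and 22 mm tall, runs from the wheel along its own -y for 260 mm. A grey housing (52 mm in x, 80 mm in y, 68 mm tall) hides all but the top 12 mm of the wheel. A fixed jaw block (58 mm tall, with a small dead screw on top to 68 mm) stands at the rail's far end.
- wheel_top (a point): Highest point of the knurled wheel at rest, 80 mm above the table, middle of its width; the point is fixed to the holder and does not move with the wheel. The wheel shows in a slot in the housing's top.
- wheel: Knurled steel wheel, radius 30 mm, 20 mm wide; origin on its axle, which lies level along the holder's x. Sprung: pressed down it gives up to 6 mm (3 N, then 1.2 N per mm). Turns against 1 to 2 N at the rim, stays where left. Rolling its top towards the jaws (holder -y) moves the sliding jaw that same way, closing the gap: 1 mm of jaw per 3.75 mm of rim. Rolled back, it opens.
- jaw: Sliding jaw, grey block 60 x 22 mm, its top 65 mm above the table, on the rail between wheel and fixed jaw. Origin at the middle of its underside, 28 mm above the table. Starts fully open, 75 mm from the wheel's axle along the holder's -y, and can close by 56 mm. The wheel drives it through a rack; pressed, wheel and jaw dip together. Not to be touched.
- jaw_mark (a point): Tip of the thin aluminium pointer (3.5 mm wide) on the holder's +x side of the sliding jaw, 27 mm above the table, over the dark lined gauge ledge (62 mm wide, 16 mm above the table) beside the rail. Moves with the jaw along the holder's y; its axes are the holder's.
- clip_mark (a point): The gauge mark: tip of the thin blade (3.5 mm wide) of the small brass gauge clip (14 mm block) on the ledge's +x edge, facing the jaw pointer. Lined up means both tips at the same place along the holder's y, tip to tip. At the start it lies 16 to 46 mm beyond the pointer, towards the fixed jaw. The clip slides if pushed. Its axes are the holder's.
- board: Bystander: green circuit board with black chips, 70 x 100 mm, 12 mm tall, lying flat. Origin at the centre of its underside.
- spool: Bystander: grey wire spool standing on its end, 58 mm across, 46 mm tall. Origin at the centre of its underside.
- tin: Bystander: small open steel cup, 68 mm across, 35 mm tall. Origin at the centre of its underside.
- flux: Bystander: small white bottle with a black cap, 34 mm across, 85 mm tall. Origin at the centre of its underside.
- tray: Bystander: low grey parts tray with four compartments, 90 x 120 mm, 30 mm tall. Origin at the centre of its underside.
- driver: Bystander: screwdriver with black handle, 160 mm long, lying flat. Origin near its middle, on the table.
- loupe: Bystander: black eye loupe, 36 mm across, 30 mm tall. Origin at the centre of its underside.

How it is judged:
By the outcome, as a careful person would: the job done as asked, in the order asked, and still so for the second after the job is handed in, with the robot touching nothing.
It also fails if it takes over 51 s, if anything falls off the work surface, if the arm or the gripper's body presses on something with over 40 N, if the wrist force passes 120 N, or if a joint passes its speed limit or range.

## Robot

A 6-joint arm with a two-finger parallel gripper is mounted at the origin on the work surface. World frame = base frame: x ahead of the robot, y to its left, z up, the work surface at z = 0. Lengths are in mm, angles in degrees, forces in N, time in s.
With the tool pointing down it reaches from about 250 to 800 mm from the base axis. Payload 3.9 kg.
Tool frame: the origin (TCP) lies midway between the tips of the shut fingers; the grasp point (between the pads) lies 19 mm behind it; z points along the fingers, y is the line along which they close (so a half turn about z gives the same grasp; the last joint's range is limited). The gripper opens to 85 mm and grips with 20 to 120 N. Pads are 22 mm wide; open, the fingers measure 114 mm over their backs; the gripper's body (76 mm by 85 mm) begins 54 mm behind the grasp point. The pads swing forward as they close: fully open they stand 13 mm farther back than shut.
Start: joints at [63.369, 14.897, -7.913, 67.191, 0, 90], TCP at [235.322, 469.296, 199.304] pointing down, gripper open.
Joint ranges: [-159.42, 159.42], [-47.68, 98.78], [-73.54, 78.23], [-108.79, 121.32], [-90, 84.71], [-180, 180]. Speed limits (degrees/s): [147.25, 147.25, 180, 180, 180, 180].

## Interface

Orientations are given as [roll, pitch, yaw] about the fixed x, y, z axes, in that order (R = Rz(yaw) Ry(pitch) Rx(roll)).
In Python, from cell import manip, camera, camera_params gives the robot as it stands. The module is installed in compiled form; this text tells all that it offers.
- The arm moves only by the tool carry_out, never from a script. Its argument "moves" is a list of rows, each a list of 4 numbers: the shift along the world's x, y, z in mm, then the turn about the world's z in degrees. A call has 1 to 12 rows; each row shifts and turns the commanded pose from where the row before left it; what a row does not reach is not made up. A row lasts 1/12 s, in which the tool goes at most 41.7 mm and 7.16 degrees, less where a joint would pass 70% of its speed; a pose out of reach is approached as far as the arm can. A call is refused whole if a number of a shift passes 41.7 or a number of a turn 7.16, either way. A call with a gripper value outside its range is refused whole. "hand" is the opening, from 0 (shut) to 1 (fully open), set as the call begins (left out, the last holds). The fingers move at their own pace and stop on an object; "newtons" is the grip in N (left out, the last holds). Time passes only in rows, so rows that do not move let the fingers close. It gives the time, the measured TCP pose, the force, the opening and the grip force at its end, in the units of the state.
- manip.state(): the state, without advancing time (a new reading comes with each control period).
- camera(name): name is "scene" or "top" or "wrist"; returns (picture, depth): 384x512x3 uint8, red, green, blue; 384x512 float32, mm along the optical axis (not along the pixel's ray), 0 where there is no reading.
- camera_params(name): a dict with "camera_matrix" (3x3 intrinsics, pixels), "R" (3x3) and "t" (3): a world point X has camera coordinates R X + t. Camera axes: x right, y down, z forward; pixel columns grow to the right and rows downward; lengths in mm; the calibration is good to about 2 mm. A picture is of the moment at which its call begins: read the wrist's pose just before it. camera_params takes no time and is no camera call; for the wrist camera it gives the pose at the moment of the call.
- manip.close_job(): hands the job in; it is judged then, once.
The state is a dict: "clock": time; "joint_pos": joint angles; "joint_vel": joint speeds; "joint_torque": joint torques, N m; "tool_pos": TCP position; "orientation": TCP orientation; "ft_force": force on the tool from outside, world axes, zero at the start; "moment": the same for the moment, N m; "gripper_width": finger opening in mm; "gripper_force": force on a finger pad.
Only numpy, scipy, OpenCV 4.12 (cv2) and the standard library are available. Lean on these libraries where they do the work, as an engineer would, in place of code of your own. Each camera call takes 0.05 s, during which the arm holds its last target. There are 200 camera calls.

## Working session

There is one attempt and no reset: what is moved stays moved. The work goes in short steps, Python scripts to look and compute and a tool call to move; the robot and the scene stay as the last step left them, time stands still between calls to the robot, and variables do not carry over. Pictures are saved under pics/ and viewed, at most 10 in all, crops included, and the job is handed in when it is done.

Besides the shell and the picture viewer there is one more tool, called by a JSON object that holds its "name" and its "arguments", one argument or row to a line. carry_out: Moves the arm, as the interface text tells. Its arguments: {"type":"object","properties":{"moves":{"type":"array"},"hand":{"type":"number"},"newtons":{"type":"number"}},"required":["moves"]}

```bash
mkdir -p pics; cat > h.py <<'E'
import numpy as np, cv2
from cell import manip, camera, camera_params
def snap(n,f):
    p=camera_params(n); im,d=camera(n); cv2.imwrite(f'pics/{f}.png',im[:,:,::-1]); np.savez(f'pics/{f}.npz',im=im,d=d,K=p['camera_matrix'],R=p['R'],t=p['t']); return im,d,p
def load(f): return np.load(f'pics/{f}.npz')
def pt(z,u,v,h=None):
    K,R,t=z['K'],z['R'],z['t']; r=np.linalg.inv(K)@[u,v,1]
    if h is None: c=r*z['d'][int(round(v)),int(round(u))]; return R.T@(c-t)
    o=-R.T@t; w=R.T@r; return o+w*(h-o[2])/w[2]
def proj(z,X): c=z['R']@np.array(X)+z['t']; q=z['K']@c; return q[:2]/q[2]
E
python3 - <<'E'
from h import *
a=snap('top','t0')[0]; b=snap('scene','s0')[0]
s=manip.state(); print(s['clock'],s['tool_pos'],s['orientation'],s['gripper_width'],s['ft_force'])
for n in('t0','s0'): z=load(n); print(-z['R'].T@z['t'],z['K'][0,0])
E
```

```text
0.1 [235.02870465 468.68617601 198.53357086] [-1.79897248e+02  2.16818738e-03  1.53368202e+02] 85.15796769787953 [-0.57812632 -0.08902369 -0.46689888]
[ 384.63330416   90.02076417 1095.11663798] 492.1902557075756
[1026.11089984  310.83278321  768.23611329] 492.14531907249005
```

View pics/t0.png

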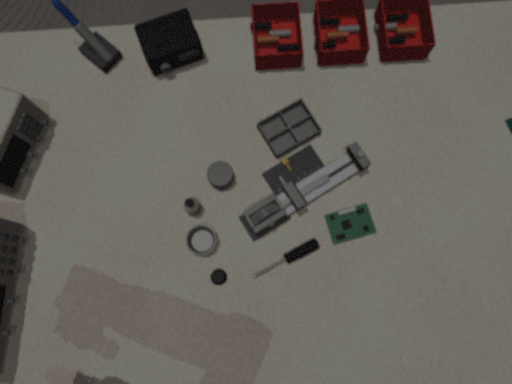

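View pics/s0.png

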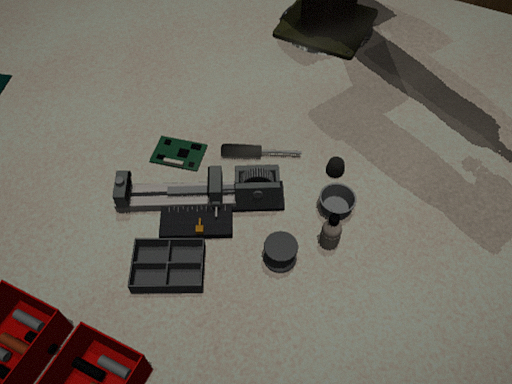

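The top view shows the holder running from the wheel housing (~265,213) up-right to the fixed jaw (~358,157). The clip is at (287,163) and the pointer near (282,183). In the scene view the pointer is at (216,211), the clip at (200,225) and the wheel at (258,182).

```bash
python3 - <<'E'
from h import *
a=load('t0');b=load('s0')
c1=cv2.resize(a['im'][135:245,230:380],None,fx=5,fy=5,interpolation=cv2.INTER_CUBIC)
c2=cv2.resize(b['im'][155:245,105:295],None,fx=4,fy=4,interpolation=cv2.INTER_CUBIC)
cv2.imwrite('pics/c1.png',cv2.convertScaleAbs(c1[:,:,::-1],alpha=1.7));cv2.imwrite('pics/c2.png',cv2.convertScaleAbs(c2[:,:,::-1],alpha=1.7))
for n,z,us in(('t',a,[(265,213),(358,157),(287,163),(290,195),(220,175),(192,206),(203,240),(289,128)]),('s',b,[(258,182),(122,178),(200,226),(215,172)])):
  for u,v in us: print(n,u,v,pt(z,u,v).round(1))
E
```

```text
t 265 213 [546.9  75.8  84.5]
t 358 157 [ 659.  -134.3   64. ]
t 287 163 [665.4  18.1  28.6]
t 290 195 [585.1  19.7  64.8]
t 220 175 [644.3 168.   44.1]
t 192 206 [574.  228.1  73.5]
t 203 240 [508.2 215.5   8.5]
t 289 128 [747.2   7.1  28.5]
s 258 182 [561.7  86.6  71.1]
s 122 178 [ 660.6 -133.    72. ]
s 200 226 [666.9  25.4  33. ]
s 215 172 [573.2   6.2  67.3]
```

View pics/c1.png

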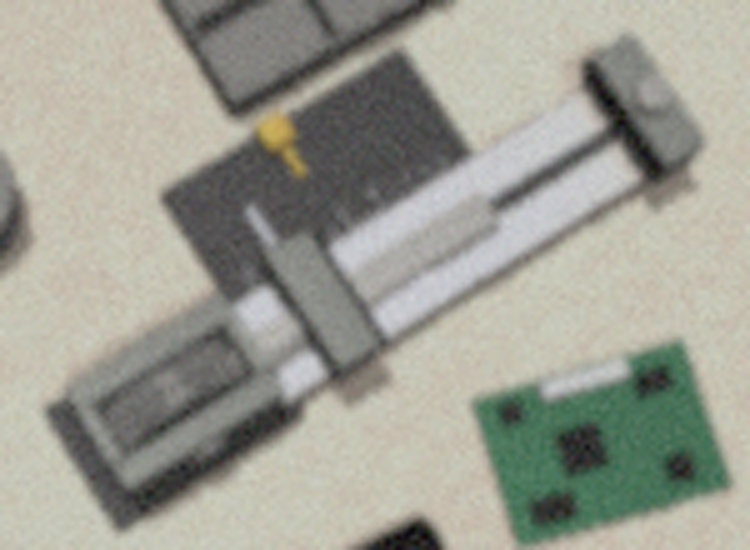

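View pics/c2.png

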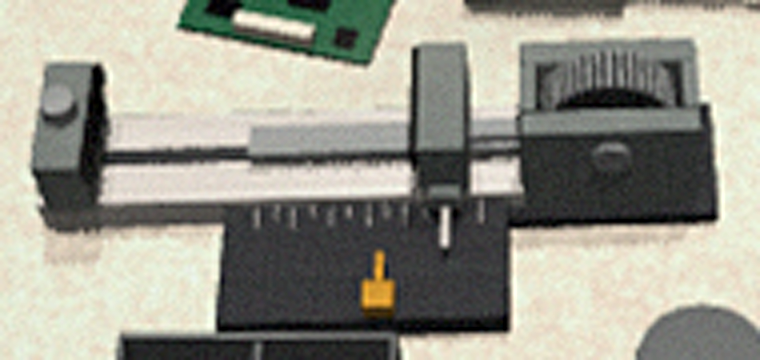

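c1 shows the housing top corners at crop (72,393), (125,488), (285,385), (230,300), the pointer tip at (250,208) and the blade tip at (302,176). c2 shows the pointer tip at (444,250) and the blade tip at (379,250).

```bash
python3 - <<'E'
from h import *
a=load('t0');b=load('s0')
A=lambda x,y,h:pt(a,230+x/5,135+y/5,h)
B=lambda x,y,h:pt(b,105+x/4,155+y/4,h)
ca=[A(x,y,68) for x,y in((72,393),(125,488),(285,385),(230,300))]
cb=[B(x,y,68) for x,y in((523,135),(702,132),(693,42),(522,42))]
fa=[A(x,y,58) for x,y in((625,38),(590,68),(665,172),(700,140))]
fb=[B(x,y,58) for x,y in((50,65),(105,65),(85,150),(35,150))]
ja=[A(x,y,65) for x,y in((275,248),(312,235),(380,335),(343,365))]
for n,c in zip('ca cb fa fb ja'.split(),(ca,cb,fa,fb,ja)):
  c=np.array(c)[:,:2]; print(n,c.mean(0).round(1),np.linalg.norm(np.roll(c,-1,0)-c,axis=1).round(0))
m=lambda c:np.mean(c,0)[:2]
for n,w,f,P,C in(('t',m(ca),m(fa),A(250,208,27),A(302,176,27)),('s',m(cb),m(fb),B(444,250,27),B(379,250,27))):
  y=(w-f)/np.linalg.norm(w-f); x=np.array([y[1],-y[0]])
  print(n,'len',np.linalg.norm(w-f),'y',y,'ang',np.degrees(np.arctan2(y[1],y[0])),'P',P[:2],(P[:2]-w)@x,(P[:2]-w)@y,'C',C[:2],(C[:2]-w)@x,(C[:2]-w)@y)
print('wheel t',A(178,388,80),'s jaw', m(ja))
E
```

```text
ca [548.9  74.3] [46. 80. 43. 78.]
cb [549.6  79.6] [78. 50. 77. 52.]
fa [ 663. -138.] [21. 56. 21. 56.]
fb [ 660.  -136.7] [25. 47. 22. 47.]
ja [586.2   7.9] [17. 52. 21. 58.]
t len 241.04436751637638 y [-0.47335106  0.88087387] ang 118.25204222567194 P [635.69726936  35.98631855] 58.30798939448707 -74.81611762744085 C [648.76628704  11.67611812] 58.31288626847599 -102.41657131368058
s len 242.9101018823495 y [-0.45481245  0.89058724] ang 117.05286750156483 P [635.98520684  39.7769944 ] 58.84822006789415 -74.80997235955212 C [648.77432862  13.79735419] 58.422184991379126 -103.76376028790261
wheel t [548.32272876  74.47533212  80.        ] s jaw [586.23412998   7.86910322]
```

{"name": "carry_out", "arguments": {
  "hand": 0,
  "moves": [
    [10,-12,-5,-3],
    [25,-31,-5,-3],
    [28,-35,-5,-3],
    [28,-35,-5,-3],
    [28,-35,-5,-3],
    [28,-35,-5,-3],
    [28,-35,-5,-3],
    [28,-35,-5,-3],
    [28,-35,-5,-3],
    [28,-35,-5,-3],
    [25,-30,-5,-3],
    [22,-26,-5,-3]
  ]
}}

```text
clock: 1.1
tool_pos: [525.3, 109.2, 141.8]
orientation: [-180.0, 0.0, 117.1]
ft_force: [0.5, 0.1, -0.2]
gripper_width: 0.1
gripper_force: 0.0
```

{"name": "carry_out", "arguments": {
  "moves": [
    [0,0,-10,0],
    [0,0,-15,0],
    [0,0,-15,0],
    [0,0,-10,0],
    [0,0,-4,0],
    [0,0,0,0]
  ]
}}

```text
clock: 1.6
tool_pos: [522.9, 111.7, 87.1]
orientation: [-179.8, -0.0, 117.4]
ft_force: [-0.1, 0.4, -0.4]
gripper_width: 0.2
gripper_force: 0.0
```

{"name": "carry_out", "arguments": {
  "moves": [
    [10,-11,0,0],
    [9,-11,0,0],
    [0,0,-4,0],
    [0,0,-4,0],
    [0,0,-3,0],
    [0,0,0,0]
  ]
}}

```text
clock: 2.1
tool_pos: [542.5, 89.4, 76.6]
orientation: [-179.9, -0.0, 117.4]
ft_force: [0.2, 0.4, 0.4]
gripper_width: 0.2
gripper_force: 0.0
```

{"name": "carry_out", "arguments": {
  "moves": [
    [0,0,-2,0],
    [2.3,-4.4,0,0],
    [2.3,-4.4,0,0],
    [2.3,-4.4,0,0],
    [0,0,0,0]
  ]
}}

```text
clock: 2.52
tool_pos: [551.0, 75.5, 75.6]
orientation: [180.0, 0.0, 117.3]
ft_force: [0.7, -1.0, 1.1]
gripper_width: -0.5
gripper_force: 0.0
```

```bash
python3 - <<'E'
from h import *
a=snap('top','t1')[0]; b=snap('scene','s1')[0]
c2=cv2.resize(b[120:245,105:305],None,fx=4,fy=4,interpolation=cv2.INTER_CUBIC)
cv2.imwrite('pics/c3.png',cv2.convertScaleAbs(c2[:,:,::-1],alpha=1.7))
s=manip.state();print(s['tool_pos'],s['ft_force'])
E
```

```text
[550.43102283  76.10993838  75.45402211] [ 0.0347689   0.95172518 -0.376557  ]
```

View pics/c3.png

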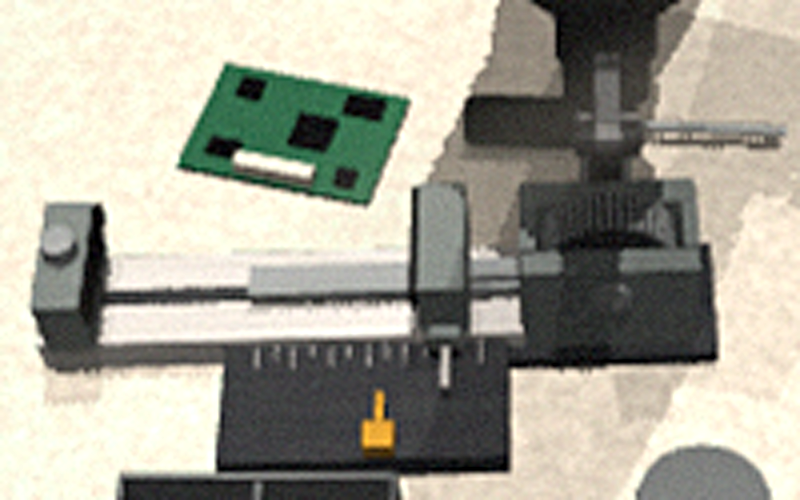

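The finger (crop ~608,178 at its lower end) is above or behind the wheel. The jaw has not moved: the pointer is still at (444,388) in the crop, 65 px right of the blade.

```bash
python3 - <<'E'
from h import *
b=load('s1');a=load('t1');b0=load('s0')
print(proj(b,[550.4,76.1,75.5]),proj(b,[549,77,80]))
for u in (254,257,260):
  for v in range(156,182,2): print(u,v,pt(b,u,v).round(0),pt(b0,u,v).round(0))
E
```

```text
[255.50177364 173.82992276] [256.3087275  171.89073843]
254 156 [608. 102. 201.] [464.  30.   6.]
254 158 [594.  95. 178.] [466.  31.   3.]
254 160 [564.  80. 132.] [471.  34.   3.]
254 162 [564.  80. 127.] [474.  35.   2.]
254 164 [563.  80. 120.] [480.  38.   4.]
254 166 [533.  65.  72.] [533.  64.  71.]
254 168 [545.  70.  83.] [544.  70.  82.]
254 170 [549.  72.  82.] [548.  72.  81.]
254 172 [552.  74.  81.] [553.  74.  82.]
254 174 [556.  76.  82.] [556.  76.  82.]
254 176 [560.  78.  81.] [559.  77.  80.]
254 178 [560.  78.  76.] [559.  78.  75.]
254 180 [560.  78.  69.] [560.  78.  70.]
257 156 [603. 105. 198.] [463.  36.   9.]
257 158 [590.  98. 175.] [463.  36.   3.]
257 160 [560.  84. 130.] [468.  39.   3.]
257 162 [560.  84. 124.] [472.  41.   2.]
257 164 [561.  84. 120.] [477.  43.   2.]
257 166 [530.  69.  71.] [530.  69.  71.]
257 168 [543.  75.  83.] [542.  75.  82.]
257 170 [546.  77.  82.] [546.  77.  82.]
257 172 [550.  79.  82.] [550.  79.  82.]
257 174 [555.  81.  83.] [555.  81.  83.]
257 176 [558.  83.  82.] [558.  83.  82.]
257 178 [557.  82.  74.] [557.  82.  75.]
257 180 [555.  81.  66.] [557.  82.  69.]
260 156 [604. 110. 201.] [462.  43.  11.]
260 158 [559.  89. 136.] [461.  42.   3.]
260 160 [560.  89. 132.] [464.  43.   1.]
260 162 [559.  89. 125.] [471.  47.   4.]
260 164 [557.  88. 118.] [523.  72.  70.]
260 166 [528.  74.  71.] [528.  74.  71.]
260 168 [541.  80.  83.] [538.  79.  79.]
260 170 [542.  81.  79.] [544.  82.  82.]
260 172 [548.  84.  82.] [547.  83.  81.]
260 174 [551.  85.  81.] [552.  86.  82.]
260 176 [554.  87.  79.] [554.  87.  79.]
260 178 [556.  88.  77.] [555.  87.  76.]
260 180 [553.  86.  67.] [555.  87.  70.]
```

```bash
python3 - <<'E'
from h import *
snap('wrist','w1'); s=manip.state(); print({k:np.round(v,1) for k,v in s.items()})
z=load('w1'); print(-z['R'].T@z['t'],z['R'])
print(proj(z,[550,76,75.5]),proj(z,[549,77,80]))
E
```

```text
{'clock': np.float64(2.7), 'joint_pos': array([  7.9,  22.4, -16.2,  51.3,   0. ,  70.5]), 'joint_vel': array([ 0.3, -0.2, -0.1, -0. , -0. ,  0. ]), 'joint_torque': array([ -0.1, -45.2,  22.8,  -0. ,  -0. ,  -0. ]), 'tool_pos': array([550.2,  76.3,  75.4]), 'orientation': array([180. ,  -0. , 117.3]), 'ft_force': array([-0.3, -1. ,  0.3]), 'moment': array([ 0., -0.,  0.]), 'gripper_force': np.float64(0.0), 'gripper_width': np.float64(-0.3)}
[518.58513664 137.33927428 249.67615629] [[ 8.88260369e-01  4.59340192e-01  3.23219705e-04]
 [ 4.42301510e-01 -8.55500850e-01  2.69235341e-01]
 [ 1.23947128e-01 -2.39008123e-01 -9.63074362e-01]]
[254.71139256 223.08695059] [254.02095384 223.72835531]
```

View pics/w1.png

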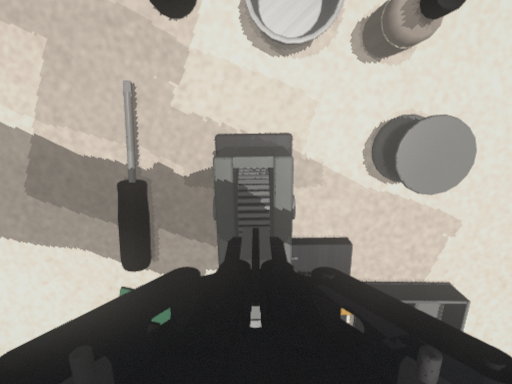

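The wrist view shows the shut fingertips at (256,232). The knurled wheel runs from (254,165) to behind the tips, centred across its width.

```bash
python3 - <<'E'
from h import *
z=load('w1')
for u in(245,252,256,260,267):
  print(u,[(v,pt(z,u,v).round(0).tolist()) for v in range(222,252,4)])
print([ (v,pt(z,254,v).round(0).tolist()) for v in range(165,232,8)])
E
```

```text
245 [(222, [543.0, 75.0, 80.0]), (226, [545.0, 72.0, 77.0]), (230, [540.0, 84.0, 114.0]), (234, [540.0, 84.0, 119.0]), (238, [541.0, 84.0, 124.0]), (242, [541.0, 84.0, 127.0]), (246, [541.0, 84.0, 132.0]), (250, [541.0, 84.0, 135.0])]
252 [(222, [547.0, 77.0, 79.0]), (226, [549.0, 75.0, 79.0]), (230, [544.0, 85.0, 113.0]), (234, [544.0, 85.0, 118.0]), (238, [544.0, 85.0, 123.0]), (242, [544.0, 86.0, 129.0]), (246, [544.0, 85.0, 132.0]), (250, [544.0, 86.0, 136.0])]
256 [(222, [550.0, 78.0, 79.0]), (226, [551.0, 75.0, 78.0]), (230, [546.0, 86.0, 113.0]), (234, [545.0, 87.0, 119.0]), (238, [545.0, 87.0, 124.0]), (242, [545.0, 86.0, 128.0]), (246, [545.0, 86.0, 131.0]), (250, [545.0, 86.0, 135.0])]
260 [(222, [552.0, 79.0, 79.0]), (226, [553.0, 77.0, 78.0]), (230, [547.0, 87.0, 114.0]), (234, [547.0, 88.0, 120.0]), (238, [547.0, 87.0, 123.0]), (242, [547.0, 87.0, 127.0]), (246, [547.0, 87.0, 132.0]), (250, [547.0, 87.0, 135.0])]
267 [(222, [556.0, 82.0, 80.0]), (226, [557.0, 79.0, 78.0]), (230, [550.0, 89.0, 114.0]), (234, [550.0, 89.0, 119.0]), (238, [550.0, 89.0, 124.0]), (242, [550.0, 89.0, 129.0]), (246, [550.0, 89.0, 133.0]), (250, [550.0, 88.0, 135.0])]
[(165, [533.0, 108.0, 69.0]), (173, [536.0, 102.0, 60.0]), (181, [537.0, 99.0, 69.0]), (189, [540.0, 95.0, 72.0]), (197, [542.0, 91.0, 73.0]), (205, [544.0, 87.0, 77.0]), (213, [546.0, 83.0, 78.0]), (221, [548.0, 79.0, 80.0]), (229, [544.0, 86.0, 113.0])]
```

Both cameras put the real fingertips at z≈112, about 36 mm above the reported TCP z. I'll trust the images and the contact force, and descend gently.

{"name": "carry_out", "arguments": {
  "moves": [
    [-4,6.5,-4,0],
    [-4,6.5,-8,0],
    [0,0,-8,0],
    [0,0,-5,0],
    [0,0,-3,0],
    [0,0,0,0]
  ]
}}

```text
clock: 3.17
tool_pos: [540.9, 89.7, 46.5]
orientation: [-179.9, -0.1, 117.4]
ft_force: [-2.0, 1.0, 4.3]
gripper_width: 0.1
gripper_force: 2.0
```

```bash
python3 - <<'E'
from h import *
snap('wrist','w2'); s=manip.state(); print(s['tool_pos'],s['ft_force'])
z=load('w2')
print([(v,pt(z,256,v).round(0).tolist()) for v in range(206,250,4)])
E
```

```text
[541.01434105  89.6357085   46.91354877] [-2.93925082  0.8057813   3.06899975]
[(206, [533.0, 106.0, 66.0]), (210, [535.0, 102.0, 60.0]), (214, [536.0, 101.0, 63.0]), (218, [537.0, 99.0, 64.0]), (222, [537.0, 98.0, 69.0]), (226, [538.0, 96.0, 70.0]), (230, [536.0, 100.0, 85.0]), (234, [536.0, 100.0, 90.0]), (238, [536.0, 100.0, 95.0]), (242, [536.0, 100.0, 98.0]), (246, [536.0, 99.0, 102.0])]
```

{"name": "carry_out", "arguments": {
  "moves": [
    [0,0,-3,0],
    [2,-4,0,0],
    [2,-4,0,0],
    [2,-4,0,0],
    [0,0,0,0]
  ]
}}

```text
clock: 3.63
tool_pos: [548.5, 76.2, 45.1]
orientation: [-180.0, 0.1, 117.3]
ft_force: [-2.6, -2.1, 7.0]
gripper_width: -0.3
gripper_force: 3.2
```

{"name": "carry_out", "arguments": {
  "moves": [
    [2,-4,0,0],
    [2,-4,0,0],
    [2,-4,0,0],
    [0,0,0,0]
  ]
}}

```text
clock: 3.97
tool_pos: [555.1, 64.0, 45.2]
orientation: [180.0, 0.1, 117.3]
ft_force: [-2.1, -0.9, 5.5]
gripper_width: -0.1
gripper_force: 2.7
```

```bash
cat >> h.py <<'E'
def tips(f):
    im,d,p=snap('scene',f); z=load(f); roi=im[195:245,150:245].astype(np.uint8)
    big=cv2.resize(roi,None,fx=8,fy=8,interpolation=cv2.INTER_CUBIC); hsv=cv2.cvtColor(big,cv2.COLOR_RGB2HSV)
    out=big
    cv2.imwrite(f'pics/{f}c.png',cv2.convertScaleAbs(big[:,:,::-1],alpha=1.5))
    brass=cv2.inRange(hsv,(12,130,70),(32,255,255))
    ys,xs=np.nonzero(brass); top=ys.min(); sel=ys<top+40
    c=np.array([150+xs[sel].mean()/8-.44,195+top/8])
    bright=cv2.inRange(hsv,(0,0,85),(180,90,255)); 
    row=int((c[1]-195)*8)-12  # just before the tip row
    return z,bright,brass,c,row
E
python3 - <<'E'
from h import *
s=manip.state(); print(s['tool_pos'],s['ft_force'])
z,br,bs,c,row=tips('s2'); print(c,row)
for r in range(row-80,row+40,12): print(r, np.flatnonzero(br[r])[[0,-1]] if br[r].any() else None, br[r].sum()//255)
E
```

```text
[555.08581227  63.98193631  45.152812  ] [-2.06632403 -0.86990434  5.46813819]
[199.35718543 217.5       ] 168
88 None 0
100 [336 500] 15
112 [153 503] 22
124 [152 502] 26
136 [  0 502] 104
148 [  0 703] 145
160 [  0 759] 200
172 [  0 759] 199
184 [  0 759] 182
196 [  0 759] 181
```

View pics/s2c.png

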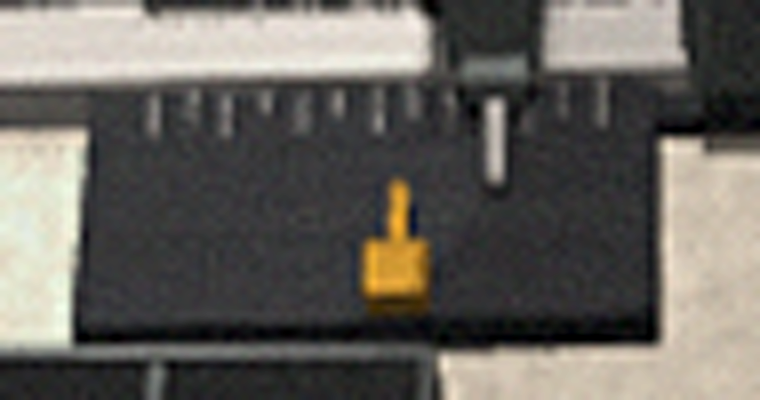

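Pointer at crop (495,185) and blade at (399,185). The jaw has moved about 7 mm and about 21 mm remain, so three more similar strokes.

{"name": "carry_out", "arguments": {
  "moves": [
    [0,0,8,0],
    [-4,7,4,0],
    [-6,12,0,0],
    [-4,7,-4,0],
    [0,0,-8,0],
    [2,-4,0,0],
    [2,-4,0,0],
    [2,-4,0,0],
    [2,-4,0,0],
    [2,-4,0,0],
    [2,-4,0,0],
    [0,0,0,0]
  ]
}}

```text
clock: 5.02
tool_pos: [553.9, 66.6, 45.0]
orientation: [179.9, 0.1, 117.3]
ft_force: [1.7, 0.5, 6.1]
gripper_width: 0.1
gripper_force: 3.1
```

{"name": "carry_out", "arguments": {
  "moves": [
    [0,0,8,0],
    [-4,7,4,0],
    [-6,12,0,0],
    [-4,7,-4,0],
    [0,0,-8,0],
    [2,-4,0,0],
    [2,-4,0,0],
    [2,-4,0,0],
    [2,-4,0,0],
    [2,-4,0,0],
    [2,-4,0,0],
    [0,0,0,0]
  ]
}}

```text
clock: 6.02
tool_pos: [551.1, 68.2, 44.8]
orientation: [180.0, 0.1, 117.3]
ft_force: [-0.4, -0.2, 6.9]
gripper_width: -0.1
gripper_force: 3.3
```

```bash
cat >> h.py <<'E'
def gap(f):
    z,br,bs,c,row=tips(f); n,l,st,ce=cv2.connectedComponentsWithStats(br)
    best=[(i,st[i].tolist()) for i in range(1,n) if 10<st[i][2]<45 and st[i][3]>50]
    print('blade px',c,'cands',best)
    r=[]
    for i,s in best:
        m=l==i; ys,xs=np.nonzero(m); k=ys>ys.max()-40; u=150+xs[k].mean()/8-.44; v=195+ys.max()/8
        P=pt(z,u,v,27)[:2];C=pt(z,c[0],c[1],27)[:2]; y=np.array([.465,-.885]); print('gap mm',(C-P)@y,P,C)
E
python3 - <<'E'
from h import *
s=manip.state(); print(s['tool_pos'],s['ft_force'],s['clock'])
gap('s3')
E
```

```text
[551.08721795  68.22711241  44.83224737] [-0.3524605  -0.19609904  6.88128999] 6.0167
blade px [199.33011873 217.625     ] cands [(9, [411, 104, 21, 83, 1454])]
gap mm 5.032271061585349 [648.2746721   18.38766075] [649.33351913  13.25782212]
```

{"name": "carry_out", "arguments": {
  "moves": [
    [0,0,8,0],
    [-3,6,4,0],
    [-4,7,0,0],
    [-3,6,-4,0],
    [0,0,-8,0],
    [2,-4,0,0],
    [2,-4,0,0],
    [2,-4,0,0],
    [1.5,-3,0,0],
    [0,0,0,0],
    [0,0,12,0],
    [0,0,0,0]
  ]
}}

```text
clock: 7.07
tool_pos: [548.5, 73.1, 57.1]
orientation: [179.9, 0.1, 117.4]
ft_force: [1.0, 0.3, -0.2]
gripper_width: -0.2
gripper_force: 0.0
```

```bash
python3 - <<'E'
from h import *
s=manip.state(); print(s['tool_pos'],s['ft_force'],s['clock'])
gap('s4');gap('s5')
E
```

```text
[548.4616876   73.05138483  57.05569704] [ 1.01820853  0.34430899 -0.16832597] 7.0667
blade px [199.36159505 217.875     ] cands [(5, [386, 98, 21, 83, 1462])]
gap mm -0.5125549116236439 [649.29294227  12.74384981] [649.76596458  13.57154505]
blade px [199.3449026 217.875    ] cands [(5, [386, 98, 21, 84, 1459])]
gap mm -0.48101895088163704 [649.52539601  12.86804652] [649.77909576  13.54487062]
```

View pics/s4c.png

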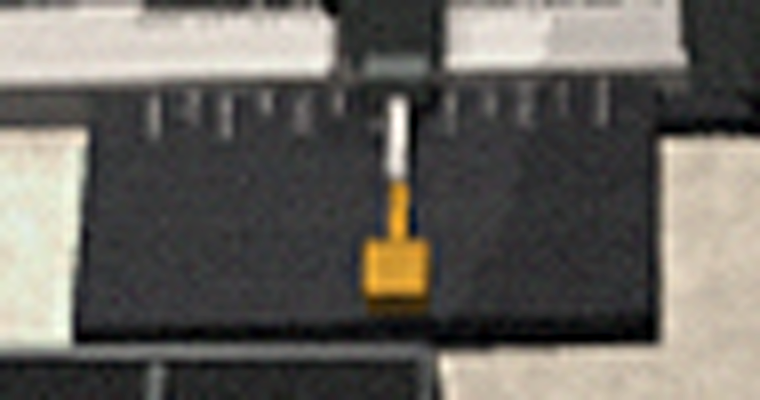

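The pointer (crop 397,180) and the blade (399,185) line up tip to tip. I'll retreat upward, then check from the top camera.

{"name": "carry_out", "arguments": {
  "moves": [
    [0,0,15,0],
    [0,0,20,0],
    [-5,5,25,0],
    [-15,20,25,0],
    [-20,25,15,0],
    [-20,25,5,0],
    [-15,25,0,0],
    [-10,20,0,0],
    [-5,5,0,0],
    [0,0,0,0],
    [0,0,0,0]
  ]
}}

```text
clock: 8.08
tool_pos: [457.4, 197.9, 160.6]
orientation: [-179.9, 0.0, 117.4]
ft_force: [0.3, -0.7, 0.7]
gripper_width: 0.1
gripper_force: 0.0
```

```bash
python3 - <<'E'
from h import *
s=manip.state(); print(s['tool_pos'],s['ft_force'],s['clock'])
gap('s6'); im=snap('top','t6')[0]
c=cv2.resize(im[135:245,230:380],None,fx=5,fy=5,interpolation=cv2.INTER_CUBIC)
cv2.imwrite('pics/c6.png',cv2.convertScaleAbs(c[:,:,::-1],alpha=1.7))
E
```

```text
[457.43312117 197.87179919 160.64323277] [ 0.32082544 -0.6867134   0.69060935] 8.0833
blade px [199.3365748 217.875    ] cands [(4, [387, 98, 20, 83, 1424])]
gap mm -0.4792916055411928 [649.29792428  12.73372942] [649.78564685  13.53156287]
```

View pics/c6.png

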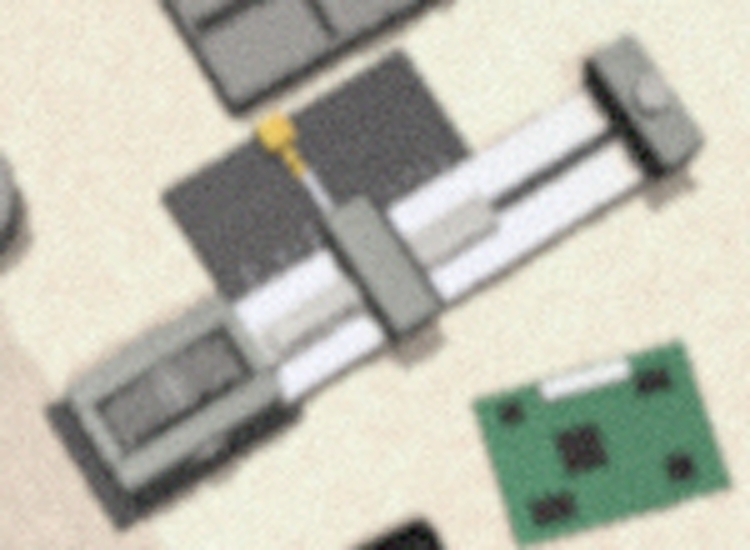

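The top view also shows the pointer and blade end to end, meeting at (303,173). The clip has not moved and the hand is clear, so I'll hand in.

```bash
python3 -c "
from cell import manip
print(manip.close_job())"
```

```text
the job is handed in; nothing more can be done
None
```

The jaw pointer lines up with the gauge clip blade to about 0.5 mm by camera, moved only by the wheel in four strokes; the clip has not moved, the hand is clear, and the job was handed in at about 8 s with no verdict returned.

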